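# Specimen through the two-door pass hatch

## Task

Pass the screw-cap specimen cup into the pass hatch: set it down upright on the chamber floor through the open outer door on top (lower it in, do not drop it), then slide the outer door fully shut. Only then slide the inner door on the hatch's side fully open, so that the microscope side can take the cup; the two doors must never stand open together, and the cup stays in the chamber with the outer door shut.

Things in the scene. Friction and masses are not known exactly. Their poses are not given: they have to be found in the camera images.
- specimen_cup: Screw-cap specimen cup, upright on the worktop, 68 mm tall, about 50 g: clear body 56 mm across, flat cap 62 mm across (from 56 to 68 mm above the foot). In line with it along y, some 120 mm apart, in any order: a white label roll (67 mm wide, 39 tall), a dropper bottle (36 wide, 99 tall), an open clear cup (57 wide, 36 tall). Origin: centre of its underside; z up.
- hatch: Fixed white pass hatch, 240 mm long (x, away from the robot), 168 wide (y, left), 80 high; turned up to 15 deg. Origin: centre of its underside. Far half: closed filter unit. Near half: chamber, inside x -112 to 2, y -75 to 81 mm, middle x -57, y 0, floor 5 mm above the origin; open on top (100 x 150 mm clear) and on the left (+y) except for its two bare-metal doors with dark handles.
- outer_door (a joint): Outer door: flat lid on top, slides along hatch x. Metres: 0 = shut over the chamber (stop, near the robot), 0.115 = fully open, over the filter unit (stop); starts open, 0.108 to 0.115. Handle: upright tab on the lid, 12 mm thick along x, 80 long along y, 87 to 112 mm above the hatch's origin, middle at hatch x = -106 mm + value, y = 0. Slides with about 1.5 N, stays where left.
- inner_door (a joint): Inner door: upright panel on the left (+y) side, slides along hatch x. Metres: 0 = shut (stop; starts so), 0.115 = fully open, away from the robot (stop). Handle: upright tab at its top near corner, 12 mm thick along x, 34 long along y, 87 to 112 mm above the hatch's origin, middle at hatch x = -106 mm + value, y = +99 mm. Slides with about 1.5 N, stays where left.

How it is judged:
On the way, in this order (a step that is already met when the one before it is completed fails the run):
1. the cup stands released in the chamber, the outer door still open and the inner door shut (x of specimen_cup in the frame of hatch between -0.1 and -0.015 m and y of specimen_cup in the frame of hatch between -0.055 and 0.055 m and z of specimen_cup in the frame of hatch between -0.005 and 0.02 m and angle between specimen_cup's own z axis and vertical below 0.17 rad and contact force between the fingers and specimen_cup below 0.1 N and value of joint inner_door below 0.012 m and value of joint outer_door above 0.06 m), for 0.2 s.
2. the outer door is shut (within 12 mm) while the inner door is still shut (within 12 mm), the cup inside (x of specimen_cup in the frame of hatch between -0.1 and -0.015 m and y of specimen_cup in the frame of hatch between -0.055 and 0.055 m and z of specimen_cup in the frame of hatch between -0.005 and 0.02 m and angle between specimen_cup's own z axis and vertical below 0.17 rad and value of joint each of outer_door, inner_door below 0.012 m), for 0.2 s.
At the end, for the whole second after the job is handed in: The cup stands released and at rest on the chamber floor, upright within 10 degrees, wholly inside the chamber; the outer door is shut within 12 mm and the inner door open by 95 mm or more of its 115 mm, both at rest (x of specimen_cup in the frame of hatch between -0.1 and -0.015 m and y of specimen_cup in the frame of hatch between -0.055 and 0.055 m and z of specimen_cup in the frame of hatch between -0.005 and 0.02 m and angle between specimen_cup's own z axis and vertical below 0.17 rad and contact force between the fingers and specimen_cup below 0.1 N and value of joint outer_door below 0.012 m and value of joint inner_door above 0.095 m and linear speed of specimen_cup below 0.02 m/s and velocity of joint inner_door between -0.01 and 0.01 m/s and velocity of joint outer_door between -0.01 and 0.01 m/s); the robot touches nothing.
It fails at once if both doors open together (each by more than 18 mm) (value of joint each of outer_door, inner_door above 0.018 m).
It fails at once if the cup let go of over the chamber more than 25 mm above its floor (contact force between the fingers and specimen_cup below 0.1 N and z of specimen_cup in the frame of hatch above 0.03 m and x of specimen_cup in the frame of hatch between -0.11 and 0 m and y of specimen_cup in the frame of hatch between -0.08 and 0.08 m).
It fails at once if the cup tipped over (more than 35 degrees) (angle between specimen_cup's own z axis and vertical above 0.61 rad).
It also fails if it takes over 64 s, if anything falls off the work surface, if the arm or the gripper's body presses on something with over 40 N, if the wrist force passes 120 N, or if a joint passes its speed limit or range.

## Robot

A 7-joint arm with a two-finger parallel gripper is mounted at the origin on a cart in front of the work surface, level with it; the furniture and walls round the work are solid. World frame = base frame: x ahead of the robot, y to its left, z up, the work surface at z = 0. Lengths are in m, angles in rad, forces in N, time in s.
With the tool pointing down it reaches from about 0.35 to 0.9 m from the base axis. Payload 8.1 kg.
Tool frame: the origin (TCP) lies at the very end of the fingers, on their centre line; the grasp point (between the pads) lies 19 mm behind it (arm.tcp_to_grasp is the distance from the TCP to the grasp point, in m); z points along the fingers, y is the line along which they close (so a half turn about z gives the same grasp; the last joint's range is limited). The gripper opens to 92 mm and grips with 3 to 60 N. Pads are 19 mm wide; open, the fingers measure 130 mm over their backs; the gripper's body (75 mm by 190 mm) begins 47 mm behind the grasp point.
Start: joints at [1.035, 0.434, 0.025, 1.573, -0.012, 1.134, -0.075], TCP at [0.262, -0.567, 0.192] pointing down, gripper open.
Joint ranges: [-2.62, 2.62], [-0.44, 2.09], [-1.27, 1.32], [0.08, 2.57], [-1.32, 4.46], [0.12, 2], [-2.74, 2.74]. Speed limits (rad/s): [2.22, 2.22, 3.01, 3.01, 3.14, 3.14, 3.14].

## Interface

Orientations are given as a rotation vector (axis times angle).
In Python, from cell import arm, vision gives the robot as it stands (arm), with the cameras (vision).
- The arm moves only by the shell command python3 nudge.py [FORCE], which reads ROWS from standard input. ROWS is a JSON list of rows, 1 to 10 of them, each an object with the fields sx, sy, sz (the shift in m), twist (a turn about the tool's z in rad), aperture (the opening from 0.0 (shut) to 1.0 (fully open)); a field left out counts as zero (the opening has to be given); each row shifts and turns the commanded pose from where the row before left it, along the tool's axes as they then stand; what a row does not reach is not made up. A row lasts 1/10 s, in which the tool goes at most 0.05 m and 0.15 rad, less where a joint would pass 70% of its speed; a pose out of reach is approached as far as the arm can. The fingers move at their own pace and stop on an object; FORCE is the grip in N (left out, the last holds). Time passes only in rows, so rows that do not move let the fingers close. It prints the time, the measured TCP pose, the force, the opening and the grip force at its end. Input that does not fit is refused with a message, and nothing moves.
- arm.observe(): the state, without advancing time (a new reading comes with each control period).
- vision.get_image(name): name is "scene" or "top" or "wrist"; returns a dict with "image" (420x560x3 uint8, blue, green, red), "fx", "fy", "cx", "cy" (pixels), "cam_to_world" (4x4, takes a point from camera to world coordinates); the wrist camera has in their place "mount" (4x4, takes a point from camera to tool coordinates, whose origin is the TCP and whose axes are the flange's). Camera axes: x right, y down, z forward; pixel columns grow to the right and rows downward; lengths in m; the calibration is good to about 2 mm. A picture is of the moment at which its call begins: read the wrist's pose just before it. There is no depth.
- arm.sign_off(): hands the job in; it is judged then, once.
The state is a dict: "clock": time; "joints": joint angles; "dq": joint speeds; "joint_efforts": joint torques, N m; "position": TCP position; "ee_rot": TCP orientation; "force": force on the tool from outside, world axes, zero at the start; "ft_torque": the same for the moment, N m; "width": opening from 0.0 (shut) to 1.0 (fully open); "gripper_force": force on a finger pad.
Only numpy, scipy, OpenCV 4.12 (cv2) and the standard library are available. Lean on these libraries where they do the work, as an engineer would, in place of code of your own. Each camera call takes 0.05 s, during which the arm holds its last target. There are 200 camera calls.

## Working session

There is one attempt and no reset: what is moved stays moved. The work goes in short steps, Python scripts to look and compute and a shell command to move; the robot and the scene stay as the last step left them, time stands still between calls to the robot, and variables do not carry over. Pictures are saved under pics/ and viewed, at most 10 in all, crops included, and the job is handed in when it is done.

```bash
ls; mkdir -p pics
python3 - <<'E'
from cell import arm, vision
import cv2,pickle,numpy as np
d={}
for n in("top","scene"):
    d[n]=vision.get_image(n); cv2.imwrite(f"pics/{n}0.png",d[n]["image"])
    print(n,d[n]["fx"],d[n]["cx"],d[n]["cy"],np.round(d[n]["cam_to_world"],3).tolist())
pickle.dump(d,open("d0.pkl","wb"))
o=arm.observe();print(o["position"],o["ee_rot"],o["clock"],o["width"])
E
```

```text
cell.py
nudge.py
pics
top 404.53115169595094 281.32693424950656 206.88241090170231 [[0.016, -0.995, 0.103, 0.431], [-1.0, -0.016, 0.004, -0.017], [-0.003, -0.103, -0.995, 0.89], [0.0, 0.0, 0.0, 1.0]]
scene 506.4134360995406 284.7860137833154 212.33351837420096 [[-0.924, -0.276, 0.266, 0.183], [-0.383, 0.674, -0.632, 0.714], [-0.005, -0.685, -0.728, 0.88], [0.0, 0.0, 0.0, 1.0]]
[ 0.26186507 -0.56696397  0.19095454] [-3.06711034e+00 -6.74220210e-01  6.97192864e-04] 0.1 0.9980402771834365
```

View pics/top0.png

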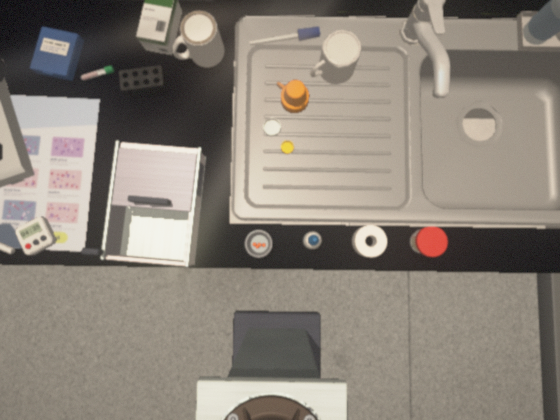

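View pics/scene0.png

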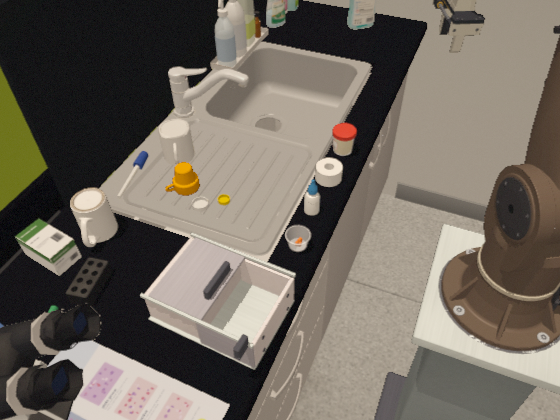

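The top view shows the red cap at (431,241), with the label roll at (370,241), the dropper at (312,240) and the open cup at (259,243) to its left. The hatch spans about (103–207, 142–265), its outer handle is at (150,201) and its inner handle is near (92,251). The scene view shows the inner handle at (241,345) and the outer one at (217,279).

```bash
cat > h.py <<'E'
import numpy as np,cv2
def ray(d,u,v,z):
    T=np.array(d["cam_to_world"]);r=T[:3,:3]@[(u-d["cx"])/d["fx"],(v-d["cy"])/d["fy"],1]
    return T[:3,3]+r*(z-T[2,3])/r[2]
def blobs(m,amin=20):
    c,_=cv2.findContours(m.astype(np.uint8),cv2.RETR_EXTERNAL,cv2.CHAIN_APPROX_NONE)
    return [k for k in c if cv2.contourArea(k)>amin]
E
python3 - <<'E'
import pickle;from h import *
d=pickle.load(open("d0.pkl","rb"))
for n in d:
    D=d[n];im=D["image"].astype(int);b,g,r=im[...,0],im[...,1],im[...,2]
    for c in blobs((r>130)&(g<80)&(b<80),100):
        (u,v),R=cv2.minEnclosingCircle(c);M=cv2.moments(c);print(n,"cap",u,v,R,M["m10"]/M["m00"],M["m01"]/M["m00"],ray(D,M["m10"]/M["m00"],M["m01"]/M["m00"],.068), 2*R*.822/D["fx"])
D=d["top"];im=D["image"];g=im.max(2)
# hatch outline
m=np.zeros(g.shape,bool);m[130:275,98:215]=g[130:275,98:215]>90
m[:, :]=cv2.morphologyEx(m.astype(np.uint8),cv2.MORPH_CLOSE,np.ones((9,9)))
for c in blobs(m,2000):
    R=cv2.minAreaRect(c);print(cv2.contourArea(c),R)
    q=cv2.approxPolyDP(cv2.convexHull(c),6,True)[:,0];print([(tuple(p),np.round(ray(D,*p,.08)[:2],3)) for p in q])
m=np.zeros(g.shape,bool);m[185:215,122:180]=g[185:215,122:180]<75
for c in blobs(m): R=cv2.minAreaRect(c);print("outer",R,ray(D,*R[0],.112))
m=np.zeros(g.shape,bool);m[240:262,75:104]=(g[240:262,75:104]>22)&(g[240:262,75:104]<75)
for c in blobs(m,10): R=cv2.minAreaRect(c);print("inner",R,ray(D,*R[0],.112))
big=lambda i,s:cv2.resize(i,None,fx=s,fy=s,interpolation=cv2.INTER_CUBIC)
cv2.imwrite("pics/h.png",np.clip(big(im[130:275,75:215],4)*1.5,0,255)[:600])
E
```

```text
scene cap 344.5 132.0 11.884963989257812 344.27263045793393 131.5223642172524 [ 0.44733864 -0.31481009  0.068     ] 0.03858286412941714
13011.5 ((156.0, 207.0), (134.0, 116.0), 90.0)
[((np.int32(115), np.int32(140)), array([0.648, 0.329])), ((np.int32(201), np.int32(147)), array([0.636, 0.152])), ((np.int32(214), np.int32(183)), array([0.562, 0.123])), ((np.int32(214), np.int32(274)), array([0.379, 0.117])), ((np.int32(98), np.int32(274)), array([0.376, 0.347]))]
inner ((89.0, 250.5), (21.0, 28.0), 90.0) [0.42196279 0.35267213 0.112     ][ WARN:0@0.040] global loadsave.cpp:1063 imwrite_ Unsupported depth image for selected encoder is fallbacked to CV_8U.
```

View pics/h.png

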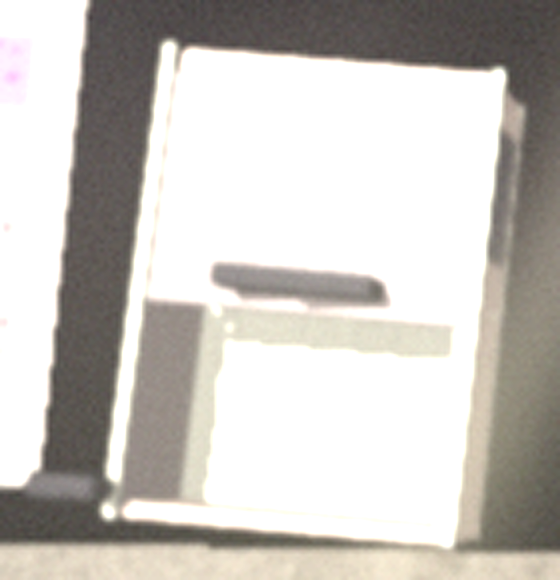

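The crop gives the hatch's top corners at (505,72), (455,545), (165,42) and (108,513). The outer handle's centre is about (297,279) and the inner handle's about (64,486).

Run:
```python
import pickle;from h import *
d=pickle.load(open("d0.pkl","rb"));D=d["top"]
R=lambda u,v,z:ray(D,75+u/4,130+v/4,z)[:2]
P={k:R(*a) for k,a in dict(FR=(505,72,.08),NR=(455,545,.08),FL=(165,42,.08),NL=(108,513,.08),ol=(212,270,.112),orr=(386,285,.112),oc=(297,279,.112),ic=(64,486,.112)).items()}
for k in P: print(k,P[k].round(4))
f=lambda a,b:(np.linalg.norm(P[a]-P[b]).round(4),np.degrees(np.arctan2(*(P[a]-P[b])[::-1])).round(1))
print("side R",f("FR","NR"),"side L",f("FL","NL"),"near",f("NL","NR"),"far",f("FL","FR"),"oh",f("ol","orr"))
im=D["image"].astype(int);b,g,r=im[...,0],im[...,1],im[...,2]
for c in blobs((r>g+60)&(r>b+60)&(np.arange(560)[None]>400),50):
    (u,v),q=cv2.minEnclosingCircle(c);print("cap top",u,v,q,ray(D,u,v,.068),2*q*.825/D["fx"],cv2.boundingRect(c))
S=d["scene"];im=S["image"].astype(int);b,g,r=im[...,0],im[...,1],im[...,2]
for c in blobs((r>g+60)&(r>b+60)&(np.arange(560)[None]>320),50): (u,v),(A,B),t=cv2.fitEllipse(c);print("cap scene",u,v,A,B,ray(S,u,v,.068), cv2.boundingRect(c))
for th in (6,7,8,):
  t=np.radians(-th);X=np.array([np.cos(t),np.sin(t)]);Y=np.array([-X[1],X[0]])
```

```text
FR [0.6335 0.1517]
NR [0.3937 0.1677]
FL [0.6465 0.3266]
NL [0.4067 0.341 ]
ol [0.5253 0.2836]
orr [0.5193 0.1988]
oc [0.5216 0.2421]
ic [0.4201 0.3487]
side R (np.float64(0.2403), np.float64(-3.8)) side L (np.float64(0.2403), np.float64(-3.4)) near (np.float64(0.1738), np.float64(85.7)) far (np.float64(0.1754), np.float64(85.8)) oh (np.float64(0.085), np.float64(86.0))
cap top 431.375 241.1875 16.22664451599121 [ 0.45135843 -0.3186441   0.068     ] 0.06618517100386137 (416, 226, 32, 31)
cap scene 344.1647033691406 131.3716583251953 17.78700828552246 24.358596801757812 [ 0.44779207 -0.31530669  0.068     ] (332, 122, 25, 19)
```

Measurements are consistent: hatch length 240 mm, width 174 mm, handle 85 mm. That gives a hatch yaw of about -4° and origin of about (0.518,0.243). The cup is at about (0.450,-0.317). Next I align the tool with the hatch axes (tool x along hatch x, tool y along hatch -y) and move over the cup.

```bash
cat >> h.py <<'E'
from scipy.spatial.transform import Rotation as Ro
def rem(o,x,y,z,yaw=-4):
    R=Ro.from_rotvec(o["ee_rot"]).as_matrix()
    print("t",o["clock"],"pos",o["position"].round(4),"yaw",np.degrees(np.arctan2(R[1,0],R[0,0])).round(2),"tilt",np.degrees(np.arccos(-R[2,2])).round(2),"rem",(R.T@(np.array([x,y,z])-o["position"])).round(4),"w",round(o["width"],3),"F",np.round(o["force"],1),"gf",np.round(o["gripper_force"],1))
E
echo '[{"twist": 0.126,"aperture": 1},{"twist": 0.126,"aperture": 1},{"twist": 0.126,"aperture": 1},{"twist": 0.126,"aperture": 1},{"sx": 0.028,"sy": -0.04,"aperture": 1},{"sx": 0.028,"sy": -0.04,"aperture": 1},{"sx": 0.028,"sy": -0.04,"aperture": 1},{"sx": 0.028,"sy": -0.04,"aperture": 1},{"sx": 0.028,"sy": -0.04,"aperture": 1},{"sx": 0.028,"sy": -0.04,"aperture": 1}]' | python3 nudge.py 15
python3 -c "
from h import *;from cell import arm, vision
rem(arm.observe(),.45,-.317,.041)"
```

```text
clock: 1.1
position: [0.4475, -0.3382, 0.1915]
ee_rot: [-3.139, 0.112, 0.001]
force: [0.2, -0.7, -0.5]
width: 1.001
gripper_force: 0.0
t 1.1 pos [ 0.4475 -0.3382  0.1915] yaw -4.09 tilt 0.02 rem [ 0.001  -0.0213  0.1505] w 1.001 F [ 0.2 -0.7 -0.5] gf 0.0
```

```bash
echo '[{"sy": -0.011,"aperture": 1},{"sx": 0.001,"sy": -0.01,"aperture": 1},{"aperture": 1},{"aperture": 1}]' | python3 nudge.py
cat >> h.py <<'E'
def wr(arm):
    o=arm.observe();d=vision.get_image("wrist");T=np.eye(4);T[:3,:3]=Ro.from_rotvec(o["ee_rot"]).as_matrix();T[:3,3]=o["position"]
    d["cam_to_world"]=T@np.array(d["mount"]);return d
E
python3 - <<'E'
from h import *;from cell import arm, vision
rem(arm.observe(),.45,-.317,.041)
d=wr(arm);im=d["image"].astype(int);b,g,r=im[...,0],im[...,1],im[...,2]
for c in blobs((r>g+60)&(r>b+60),200):
    (u,v),(A,B),t=cv2.fitEllipse(cv2.convexHull(c));print(u,v,A,B,ray(d,u,v,.068),cv2.boundingRect(c))
    P=np.array([ray(d,*p,.068)[:2] for p in c[:,0]]);print(cv2.minEnclosingCircle(P.astype(np.float32)))
E
```

```text
clock: 1.5
position: [0.4482, -0.3205, 0.1916]
ee_rot: [3.139, -0.115, -0.001]
force: [-0.9, -0.2, -0.2]
width: 1.001
gripper_force: 0.0
t 1.5 pos [ 0.4482 -0.3205  0.1916] yaw -4.2 tilt 0.05 rem [ 0.0016 -0.0037  0.1506] w 1.001 F [-0.9 -0.2 -0.2] gf 0.0
276.7162170410156 187.54791259765625 58.84748458862305 59.54249572753906 [ 0.45043217 -0.32135458  0.068     ] (247, 158, 60, 60)
((0.4496573805809021, -0.3213300108909607), 0.03168366104364395)
```

```bash
echo '[{"sx": 0.002,"sz": 0.03,"aperture": 1},{"sz": 0.03,"aperture": 1},{"sz": 0.03,"aperture": 1},{"sz": 0.03,"aperture": 1},{"sz": 0.02,"aperture": 1},{"sz": 0.01,"aperture": 1},{"aperture": 0.5},{"aperture": 0.5},{"aperture": 0.5},{"aperture": 0.5}]' | python3 nudge.py 15
echo '[{"aperture": 0.5},{"aperture": 0.5},{"aperture": 0.5}]' | python3 nudge.py 15
python3 -c "
from h import *;from cell import arm, vision
rem(arm.observe(),.45,-.321,.041)"
```

```text
clock: 2.55
position: [0.452, -0.3197, 0.0427]
ee_rot: [3.139, -0.112, 0.003]
force: [-0.2, -0.8, 0.2]
width: 0.698
gripper_force: 0.0
clock: 2.85
position: [0.4514, -0.3193, 0.0418]
ee_rot: [3.139, -0.112, 0.0]
force: [0.2, -0.8, -0.5]
width: 0.512
gripper_force: 0.0
t 2.85 pos [ 0.4514 -0.3193  0.0418] yaw -4.08 tilt 0.02 rem [-0.0013  0.0018  0.0008] w 0.512 F [ 0.2 -0.8 -0.5] gf 0.0
```

Run:
```python
from h import *;from cell import arm, vision
d=wr(arm);s=vision.get_image("scene")["image"];s=cv2.resize(s[60:260,260:460],None,fx=2.1,fy=2.1)
cv2.imwrite("pics/g.png",np.hstack([cv2.resize(d["image"],(380,420)),s[:420]]))
```

```text
(no output)
```

View pics/g.png

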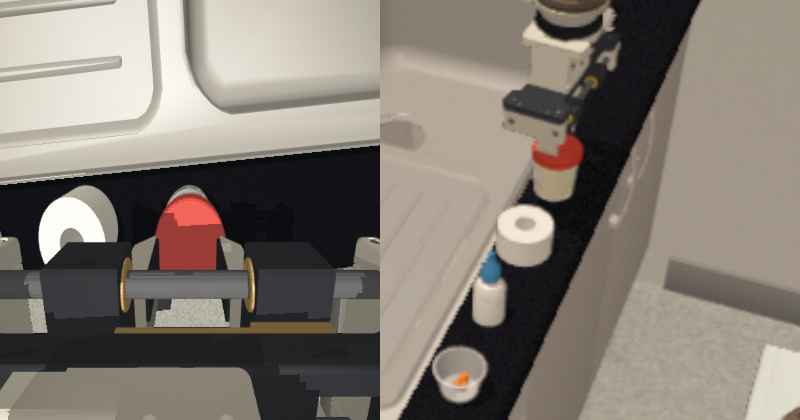

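The fingers straddle the cap with a small gap left on each side, so nothing is gripped yet at 0.51 opening. The opening fraction is evidently not linear in mm. I keep closing.

```bash
echo '[{"aperture": 0.0},{"aperture": 0.0},{"aperture": 0.0},{"aperture": 0.0},{"aperture": 0.0},{"aperture": 0.0}]' | python3 nudge.py 15
```

```text
clock: 3.55
position: [0.4512, -0.3193, 0.0416]
ee_rot: [3.14, -0.112, -0.0]
force: [0.9, 0.3, 0.7]
width: 0.031
gripper_force: 0.0
```

Run:
```python
from h import *;from cell import arm, vision
d=wr(arm);s=vision.get_image("scene")["image"];s=cv2.resize(s[80:180,290:390],None,fx=4.2,fy=4.2)
t=vision.get_image("top")["image"];print(np.round(d["mount"],3).tolist())
cv2.imwrite("pics/g2.png",np.hstack([cv2.resize(t[190:290,385:475],(378,420)),s]))
```

```text
[[0.0, -0.964, -0.267, 0.071], [1.0, 0.0, 0.0, 0.0], [-0.0, -0.267, 0.964, -0.193], [0.0, 0.0, 0.0, 1.0]]
```

View pics/g2.png

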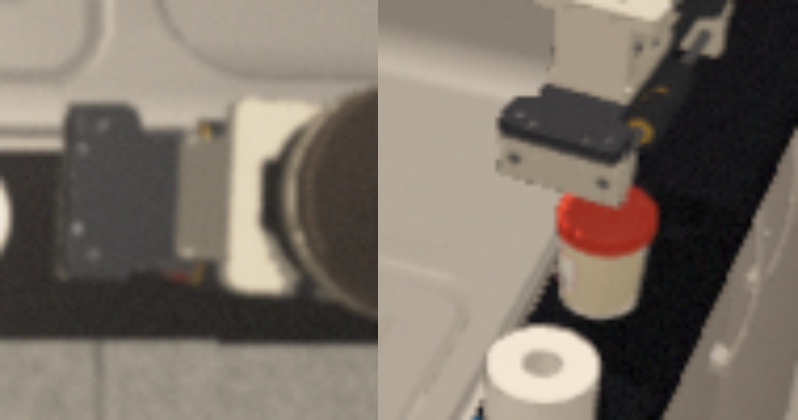

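The scene crop shows the cap unmoved, with the gripper body above it. I can't tell from it where the fingers are, so I look through the wrist camera at full size.

Run:
```python
from h import *;from cell import arm, vision
d=wr(arm);print(arm.observe()["width"],{k:d[k] for k in("fx","cx","cy")})
cv2.imwrite("pics/w.png",d["image"])
for p in ([0,0,0],[0,.031,0],[0,.031,-.019],[0,-.031,-.019],[0,0,-.0664+.0416]):
    c=np.linalg.inv(d["mount"])@[*p,1];print(p,d["fx"]*c[0]/c[2]+d["cx"],d["fy"]*c[1]/c[2]+d["cy"])
```

```text
0.0057817121335137 {'fx': 310.23620606070057, 'cx': 276.3336821920472, 'cy': 205.37383524345992}
[0, 0, 0] 276.0701085457435 230.61356337831856
[0, 0.031, 0] 322.9503573222982 230.63150078892187
[0, 0.031, -0.019] 327.52485366010745 241.53843073941795
[0, -0.031, -0.019] 224.57093718578562 241.5002078979957
[0, 0, -0.024800000000000003] 276.0439345013011 245.28741946098444
```

View pics/w.png

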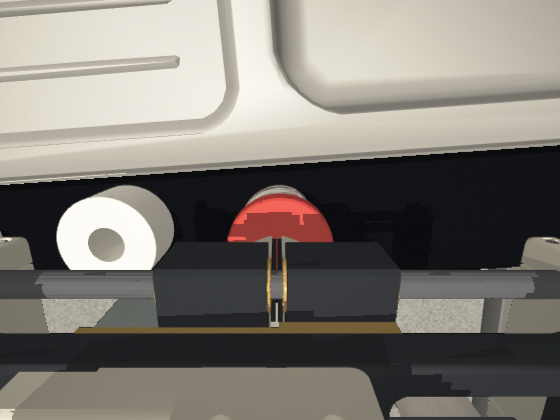

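The fingers have closed over the cap rather than around it: the cap outline is unmoved, at 228–333 by about 193, and the finger tips lie in front of it at (277,238). The tips look higher than the reported TCP. I open, raise and check them against the projected TCP in the scene camera.

```bash
echo '[{"aperture": 1},{"aperture": 1},{"aperture": 1},{"aperture": 1},{"aperture": 1},{"aperture": 1},{"sz": -0.04,"aperture": 1},{"sz": -0.04,"aperture": 1},{"sz": -0.02,"aperture": 1},{"aperture": 1}]' | python3 nudge.py
python3 - <<'E'
from h import *;from cell import arm, vision
o=arm.observe();R=Ro.from_rotvec(o["ee_rot"]).as_matrix();s=vision.get_image("scene")
im=cv2.resize(s["image"][20:170,270:420],None,fx=4,fy=4)
rem(o,.45,-.321,.041)
def pr(p,col):
    c=np.linalg.inv(s["cam_to_world"])@[*(o["position"]+R@np.array(p)),1]
    u,v=s["fx"]*c[0]/c[2]+s["cx"],s["fy"]*c[1]/c[2]+s["cy"];print(p,round(u,1),round(v,1))
    cv2.circle(im,(int((u-270)*4),int((v-20)*4)),4,col,-1)
pr([0,0,0],(0,255,0));pr([0,.046,0],(255,0,0));pr([0,-.046,0],(255,0,0));pr([0,-.065,-.066],(0,255,255));pr([0,.065,-.066],(0,255,255))
cv2.imwrite("pics/s3.png",im)
E
```

```text
clock: 4.75
position: [0.4532, -0.3204, 0.1449]
ee_rot: [3.137, -0.112, 0.008]
force: [-0.4, 0.1, 0.1]
width: 0.829
gripper_force: 0.0
t 4.75 pos [ 0.4532 -0.3204  0.1449] yaw -4.09 tilt 0.34 rem [-0.0037  0.0005  0.1039] w 0.829 F [-0.4  0.1  0.1] gf 0.0
[0, 0, 0] 345.2 104.9
[0, 0.046, 0] 352.0 95.4
[0, -0.046, 0] 338.1 114.8
[0, -0.065, -0.066] 337.1 95.8
[0, 0.065, -0.066] 357.4 68.7
```

View pics/s3.png

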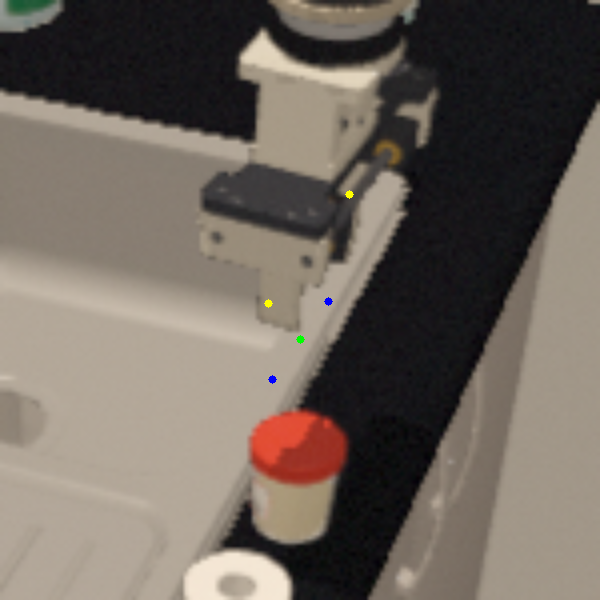

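The visible finger tip is at crop (280,328), but the reported TCP projects to where blue is, (272,379). The real tips therefore sit about 45 mm behind the reported TCP, and the body is offset by the same amount. That explains the empty closing above the 68 mm cap. Real tip ≈ reported z + 0.043, so I go to reported z ≈ 0, watch the force and close again.

```bash
echo '[{"sx": -0.002,"sz": 0.03,"aperture": 1},{"sz": 0.03,"aperture": 1},{"sz": 0.03,"aperture": 1},{"sz": 0.02,"aperture": 1},{"sz": 0.015,"aperture": 1},{"sz": 0.01,"aperture": 1},{"sz": 0.007,"aperture": 1},{"aperture": 1}]' | python3 nudge.py 15
echo '[{"aperture": 0},{"aperture": 0},{"aperture": 0},{"aperture": 0},{"aperture": 0},{"aperture": 0}]' | python3 nudge.py 15
python3 -c "
from h import *;from cell import arm, vision
rem(arm.observe(),.45,-.321,.0)"
```

```text
clock: 5.6
position: [0.4486, -0.3187, -0.0014]
ee_rot: [-3.139, 0.112, 0.003]
force: [-0.1, 1.0, -0.2]
width: 0.999
gripper_force: 0.0
clock: 6.2
position: [0.4495, -0.3194, -0.0]
ee_rot: [3.139, -0.112, 0.001]
force: [-0.6, -0.8, 2.8]
width: 0.665
gripper_force: 15.0
t 6.2 pos [ 0.4495 -0.3194 -0.    ] yaw -4.09 tilt 0.04 rem [ 0.0006  0.0016 -0.    ] w 0.665 F [-0.6 -0.8  2.8] gf 15.0
```

Gripped at 61 mm, which matches the cap. Now I lift and carry.

```bash
echo '[{"sz": -0.02,"aperture": 0},{"sz": -0.03,"aperture": 0},{"sz": -0.04,"aperture": 0},{"sz": -0.04,"aperture": 0},{"sz": -0.02,"aperture": 0},{"sy": -0.02,"aperture": 0},{"sy": -0.03,"aperture": 0},{"sy": -0.04,"aperture": 0},{"sy": -0.04,"aperture": 0},{"sy": -0.04,"aperture": 0}]' | python3 nudge.py 15
echo '[{"sx": -0.003,"sy": -0.04,"aperture": 0},{"sx": -0.003,"sy": -0.04,"aperture": 0},{"sx": -0.003,"sy": -0.04,"aperture": 0},{"sx": -0.003,"sy": -0.04,"aperture": 0},{"sx": -0.003,"sy": -0.04,"aperture": 0},{"sx": -0.003,"sy": -0.04,"aperture": 0},{"sx": -0.003,"sy": -0.04,"aperture": 0},{"sx": -0.003,"sy": -0.04,"aperture": 0},{"sy": -0.03,"aperture": 0},{"sy": -0.02,"aperture": 0}]' | python3 nudge.py 15
echo '[{"aperture": 0},{"aperture": 0}]' | python3 nudge.py
python3 -c "
from h import *;from cell import arm, vision
rem(arm.observe(),.464,.2468,.15)"
```

```text
clock: 7.2
position: [0.4611, -0.148, 0.1496]
ee_rot: [3.14, -0.113, -0.0]
force: [0.7, 0.4, 0.6]
width: 0.663
gripper_force: 15.0
clock: 8.2
position: [0.4632, 0.224, 0.1496]
ee_rot: [-3.139, 0.108, 0.0]
force: [0.3, 0.3, -0.6]
width: 0.663
gripper_force: 15.0
clock: 8.4
position: [0.4635, 0.2209, 0.1493]
ee_rot: [3.139, -0.111, -0.001]
force: [0.6, -0.4, -0.3]
width: 0.663
gripper_force: 15.0
t 8.4 pos [0.4635 0.2209 0.1493] yaw -4.05 tilt 0.06 rem [-0.0013 -0.0259 -0.0007] w 0.663 F [ 0.6 -0.4 -0.3] gf 15.0
```

```bash
echo '[{"sx": -0.001,"sy": -0.016,"aperture": 0},{"sy": -0.01,"aperture": 0},{"aperture": 0},{"aperture": 0},{"aperture": 0}]' | python3 nudge.py 15
echo '[{"sz": 0.02,"aperture": 0},{"sz": 0.03,"aperture": 0},{"sz": 0.03,"aperture": 0},{"sz": 0.02,"aperture": 0},{"sz": 0.01,"aperture": 0},{"aperture": 0}]' | python3 nudge.py
python3 -c "
from h import *;from cell import arm, vision
rem(arm.observe(),.464,.2468,.006)"
```

```text
clock: 8.9
position: [0.4647, 0.2466, 0.1495]
ee_rot: [3.139, -0.113, -0.0]
force: [0.4, -0.1, -0.8]
width: 0.665
gripper_force: 15.0
clock: 9.5
position: [0.4641, 0.2464, 0.0387]
ee_rot: [3.138, -0.113, -0.003]
force: [0.5, -0.8, -0.3]
width: 0.661
gripper_force: 15.0
t 9.5 pos [0.4641 0.2464 0.0387] yaw -4.11 tilt 0.13 rem [-0.     -0.0004  0.0327] w 0.661 F [ 0.5 -0.8 -0.3] gf 15.0
```

```bash
echo '[{"sz": 0.01,"aperture": 0},{"sz": 0.008,"aperture": 0},{"sz": 0.006,"aperture": 0},{"sz": 0.004,"aperture": 0},{"sz": 0.003,"aperture": 0},{"aperture": 0}]' | python3 nudge.py
echo '[{"sz": 0.003,"aperture": 0},{"aperture": 0}]' | python3 nudge.py
```

```text
clock: 10.1
position: [0.4645, 0.2472, 0.0083]
ee_rot: [3.139, -0.112, -0.001]
force: [-0.2, 0.5, -0.4]
width: 0.667
gripper_force: 15.0
clock: 10.3
position: [0.4646, 0.2472, 0.0055]
ee_rot: [3.139, -0.112, -0.0]
force: [-0.4, 0.3, -0.5]
width: 0.666
gripper_force: 15.0
```

```bash
echo '[{"sz": 0.0015,"aperture": 0},{"aperture": 0},{"aperture": 0}]' | python3 nudge.py; echo '[{"sz": 0.001,"aperture": 0},{"aperture": 0},{"aperture": 0}]' | python3 nudge.py
```

```text
clock: 10.6
position: [0.4651, 0.247, 0.0047]
ee_rot: [3.139, -0.113, 0.001]
force: [-1.3, -2.5, 6.2]
width: 0.662
gripper_force: 15.0
clock: 10.9
position: [0.4652, 0.2464, 0.0041]
ee_rot: [3.139, -0.113, 0.002]
force: [-2.0, -3.7, 13.0]
width: 0.664
gripper_force: 15.0
```

It is on the floor (13 N). I release partially, then retreat up.

```bash
echo '[{"sz": -0.002,"aperture": 0.85},{"aperture": 0.85},{"aperture": 0.85},{"aperture": 0.85},{"aperture": 0.85}]' | python3 nudge.py; echo '[{"sz": -0.01,"aperture": 0.85},{"sz": -0.03,"aperture": 0.85},{"sz": -0.04,"aperture": 0.85},{"sz": -0.04,"aperture": 0.85},{"sz": -0.03,"aperture": 0},{"aperture": 0},{"aperture": 0}]' | python3 nudge.py
python3 - <<'E'
from h import *;from cell import arm, vision
o=arm.observe();rem(o,.518,.243,.15)
d=wr(arm);t=vision.get_image("top");im=d["image"].astype(int);b,g,r=im[...,0],im[...,1],im[...,2]
for c in blobs((r>g+60)&(r>b+60),200):
    P=np.array([ray(d,*p,.073)[:2] for p in c[:,0]]);print(cv2.minEnclosingCircle(P.astype(np.float32)),cv2.boundingRect(c))
cv2.imwrite("pics/v.png",np.hstack([cv2.resize(d["image"],(500,375)),cv2.resize(t["image"][125:275,75:195],(300,375))]))
E
```

```text
clock: 11.4
position: [0.4646, 0.2473, 0.005]
ee_rot: [3.14, -0.112, -0.0]
force: [0.7, -0.3, -0.3]
width: 0.849
gripper_force: 0.0
clock: 12.1
position: [0.465, 0.2474, 0.1561]
ee_rot: [-3.139, 0.112, -0.003]
force: [0.2, 0.7, -0.5]
width: 0.635
gripper_force: 0.0
t 12.1 pos [0.465  0.2474 0.1561] yaw -4.09 tilt 0.11 rem [0.0532 0.0006 0.0062] w 0.635 F [ 0.2  0.7 -0.5] gf 0.0
((0.4652765989303589, 0.2451251894235611), 0.031601693481206894) (245, 165, 67, 67)
```

View pics/v.png

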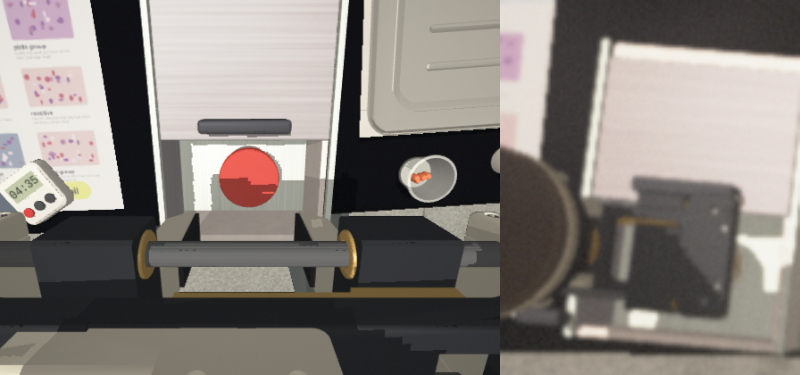

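The cup is upright in the chamber: cap centre (0.465,0.245) against a chamber centre of about (0.461,0.247). The outer handle is visible beyond it at (244,127). Next I go behind the handle with closed fingers and push it toward the robot.

```bash
echo '[{"sx": 0.03,"aperture": 0},{"sx": 0.035,"aperture": 0},{"sx": 0.028,"aperture": 0},{"aperture": 0},{"sz": 0.03,"aperture": 0},{"sz": 0.03,"aperture": 0},{"sz": 0.02,"aperture": 0},{"sz": 0.01,"aperture": 0},{"sz": 0.01,"aperture": 0},{"aperture": 0}]' | python3 nudge.py 15
python3 -c "
from h import *;from cell import arm, vision
rem(arm.observe(),.518-.0903,.243+.0063,.055)"
```

```text
clock: 13.2
position: [0.5565, 0.2404, 0.054]
ee_rot: [3.139, -0.112, -0.003]
force: [-0.3, 0.4, 0.1]
width: 0.006
gripper_force: 0.0
t 13.2 pos [0.5565 0.2404 0.054 ] yaw -4.07 tilt 0.12 rem [-0.1291  0.0003 -0.0007] w 0.006 F [-0.3  0.4  0.1] gf 0.0
```

```bash
echo '[{"sx": -0.015,"aperture": 0},{"sx": -0.015,"aperture": 0},{"sx": -0.015,"aperture": 0},{"sx": -0.015,"aperture": 0},{"sx": -0.015,"aperture": 0},{"sx": -0.015,"aperture": 0},{"sx": -0.015,"aperture": 0},{"sx": -0.01,"aperture": 0}]' | python3 nudge.py
echo '[{"sx": -0.005,"aperture": 0},{"sx": -0.004,"aperture": 0},{"sx": -0.003,"aperture": 0},{"aperture": 0}]' | python3 nudge.py
python3 -c "
from h import *;from cell import arm, vision
rem(arm.observe(),.518-.0903,.243+.0063,.055)"
```

```text
clock: 14.0
position: [0.4424, 0.2493, 0.056]
ee_rot: [-3.139, 0.111, -0.002]
force: [2.1, -0.9, 1.5]
width: 0.008
gripper_force: 1.0
clock: 14.4
position: [0.4304, 0.2498, 0.0551]
ee_rot: [3.14, -0.112, -0.001]
force: [0.3, -0.0, -0.3]
width: 0.006
gripper_force: 0.0
t 14.4 pos [0.4304 0.2498 0.0551] yaw -4.07 tilt 0.02 rem [-0.0027  0.0007  0.0001] w 0.006 F [ 0.3 -0.  -0.3] gf 0.0
```

```bash
for i in 1 2; do :; done; echo '[{"sx": -0.003,"aperture": 0},{"aperture": 0}]' | python3 nudge.py; echo '[{"sx": -0.003,"aperture": 0},{"aperture": 0}]' | python3 nudge.py
```

```text
clock: 14.6
position: [0.4291, 0.2498, 0.0551]
ee_rot: [-3.139, 0.113, -0.003]
force: [5.4, -0.1, -3.1]
width: 0.011
gripper_force: 2.8
clock: 14.8
position: [0.4292, 0.2499, 0.0553]
ee_rot: [-3.138, 0.116, -0.01]
force: [16.1, -1.3, -10.8]
width: 0.004
gripper_force: 8.1
```

It is at the stop, with force building at x=0.429 (door value about 0). I back off, rise and move in front of the inner handle.

```bash
echo '[{"sx": 0.01,"aperture": 0},{"sx": 0.01,"aperture": 0},{"sz": -0.03,"aperture": 0},{"sz": -0.03,"aperture": 0},{"sz": -0.02,"aperture": 0},{"sy": -0.03,"aperture": 0},{"sx": -0.02,"sy": -0.03,"aperture": 0},{"sx": -0.02,"sy": -0.03,"aperture": 0},{"sx": -0.02,"sy": -0.012,"aperture": 0},{"aperture": 0}]' | python3 nudge.py
python3 - <<'E'
from h import *;from cell import arm, vision
rem(arm.observe(),.3837,.3517,.055)
t=vision.get_image("top");s=vision.get_image("scene")
cv2.imwrite("pics/v2.png",np.hstack([cv2.resize(s["image"][220:360,130:310],(540,420)),cv2.resize(t["image"][130:280,75:165],(252,420))]))
E
```

```text
clock: 15.8
position: [0.3887, 0.3575, 0.1349]
ee_rot: [-3.139, 0.103, 0.004]
force: [-0.7, -0.5, -0.1]
width: 0.003
gripper_force: 0.0
t 15.8 pos [0.3887 0.3575 0.1349] yaw -3.75 tilt 0.14 rem [-0.0044  0.0062  0.0799] w 0.003 F [-0.7 -0.5 -0.1] gf 0.0
```

View pics/v2.png

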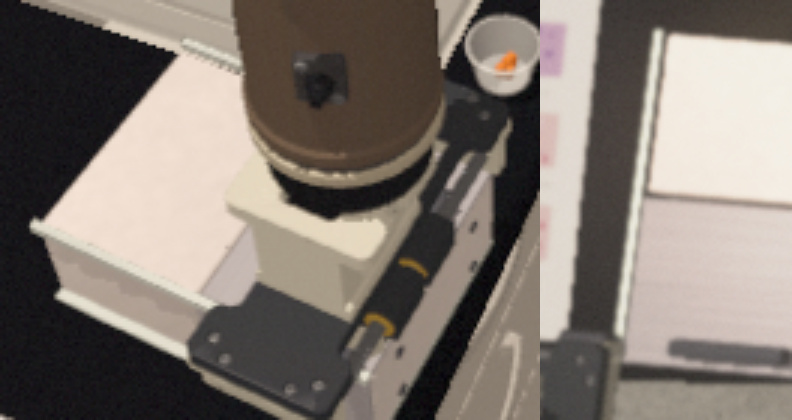

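The outer lid covers the chamber, with its handle at the near edge (top crop 670–790, 350). Now I descend and push the inner handle away from the robot.

```bash
echo '[{"sx": -0.007,"sy": 0.006,"aperture": 0},{"sz": 0.03,"aperture": 0},{"sz": 0.03,"aperture": 0},{"sz": 0.015,"aperture": 0},{"sz": 0.005,"aperture": 0},{"aperture": 0}]' | python3 nudge.py
echo '[{"sx": 0.01,"aperture": 0},{"sx": 0.015,"aperture": 0},{"sx": 0.015,"aperture": 0},{"sx": 0.015,"aperture": 0},{"sx": 0.015,"aperture": 0},{"sx": 0.015,"aperture": 0},{"sx": 0.015,"aperture": 0},{"sx": 0.015,"aperture": 0},{"sx": 0.008,"aperture": 0},{"aperture": 0}]' | python3 nudge.py
python3 -c "
from h import *;from cell import arm, vision
rem(arm.observe(),.5184,.3423,.055)"
```

```text
clock: 16.5
position: [0.3848, 0.348, 0.0548]
ee_rot: [3.138, -0.114, -0.001]
force: [-0.3, 1.1, 0.3]
width: 0.001
gripper_force: 0.0
clock: 17.5
position: [0.5092, 0.3396, 0.0549]
ee_rot: [3.139, -0.115, 0.001]
force: [0.2, -0.7, 0.3]
width: 0.007
gripper_force: 0.0
t 17.5 pos [0.5092 0.3396 0.0549] yaw -4.19 tilt 0.05 rem [ 0.009  -0.0034 -0.0001] w 0.007 F [ 0.2 -0.7  0.3] gf 0.0
```

```bash
echo '[{"sx": 0.004,"aperture": 0},{"sx": 0.004,"aperture": 0},{"aperture": 0}]' | python3 nudge.py; echo '[{"sx": 0.003,"aperture": 0},{"aperture": 0}]' | python3 nudge.py; echo '[{"sx": 0.003,"aperture": 0},{"aperture": 0}]' | python3 nudge.py
```

```text
clock: 17.8
position: [0.5155, 0.3397, 0.055]
ee_rot: [3.139, -0.112, 0.0]
force: [0.3, -0.3, 0.4]
width: 0.007
gripper_force: 0.0
clock: 18.0
position: [0.5165, 0.3398, 0.055]
ee_rot: [3.139, -0.11, -0.004]
force: [-7.0, -0.4, 4.0]
width: 0.003
gripper_force: 3.1
clock: 18.2
position: [0.5164, 0.3397, 0.055]
ee_rot: [3.138, -0.108, -0.011]
force: [-17.1, -2.6, 10.4]
width: 0.006
gripper_force: 8.0
```

At the stop. I back off, rise clear and check.

```bash
echo '[{"sx": -0.01,"aperture": 0},{"sx": -0.01,"aperture": 0},{"sz": -0.03,"aperture": 0},{"sz": -0.03,"aperture": 0},{"sz": -0.03,"aperture": 0},{"sy": 0.04,"sz": -0.03,"aperture": 0},{"sy": 0.04,"aperture": 0},{"sy": 0.04,"aperture": 0},{"sy": 0.04,"aperture": 0},{"sy": 0.04,"aperture": 0}]' | python3 nudge.py
echo '[{"sy": 0.04,"aperture": 0},{"sy": 0.04,"aperture": 0},{"sy": 0.04,"aperture": 0},{"aperture": 0},{"aperture": 0}]' | python3 nudge.py
python3 - <<'E'
from h import *;from cell import arm, vision
t=vision.get_image("top");s=vision.get_image("scene")
cv2.imwrite("pics/v3.png",np.hstack([cv2.resize(s["image"][220:360,130:310],(540,420)),cv2.resize(t["image"][130:280,75:165],(252,420))]))
E
```

```text
clock: 19.2
position: [0.487, 0.1399, 0.1754]
ee_rot: [-3.139, 0.112, -0.002]
force: [0.5, -0.2, -0.8]
width: 0.005
gripper_force: 0.0
clock: 19.7
position: [0.4787, 0.0211, 0.1754]
ee_rot: [3.139, -0.116, 0.002]
force: [-0.1, 0.6, 0.2]
width: 0.007
gripper_force: 0.0
```

View pics/v3.png

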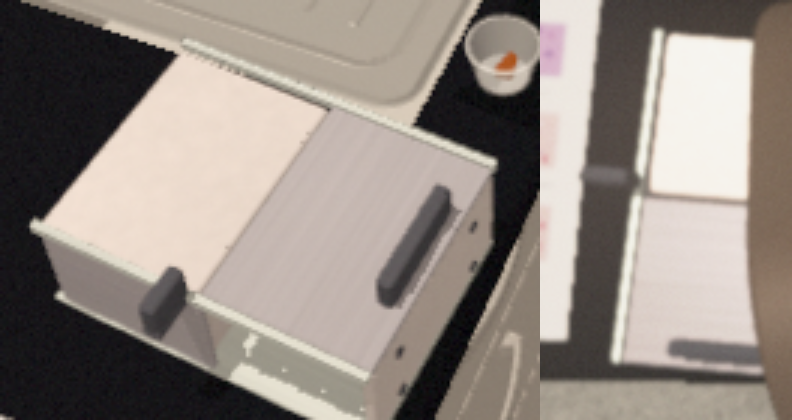

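The outer lid is shut with its handle at the near edge. The inner handle is at mid-hatch (crop 163,300), so that door is fully open with the chamber floor visible.

```bash
python3 -c "
from cell import arm, vision
print(arm.sign_off())"
```

```text
the job is handed in; nothing more can be done
None
```

I handed the job in at about 20 s, with no verdict returned: the cup was released upright on the chamber floor, then the outer door was pushed shut to its stop, and only then the inner door open to its stop; the last pictures confirm both doors, but the lid hides the cup, last seen just before the outer door was closed.

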